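# Lower a bench juice press with its release valve and draw out the tray

### The arm

A 6-joint arm with a two-finger parallel gripper is mounted at the origin on a cart in front of the work surface, level with it; the furniture and walls round the work are solid. World frame = base frame: x ahead of the robot, y to its left, z up, the work surface at z = 0. Lengths are in m, angles in rad, forces in N, time in s.
With the tool pointing down it reaches from about 0.325 to 0.925 m from the base axis. Payload 3.1 kg.
Tool frame: the origin (TCP) lies between the finger pads; the fingertips stand ahead of it and the grasp point (between the pads) lies 2 mm behind it (r.tips_ahead is the z of the fingertips in the tool frame, in m); z points along the fingers, y is the line along which they close (so a half turn about z gives the same grasp; the last joint's range is limited). The gripper opens to 85 mm and grips with 20 to 120 N. Pads are 22 mm wide; open, the fingers measure 114 mm over their backs; the gripper's body (76 mm by 85 mm) begins 54 mm behind the grasp point. The pads swing forward as they close: fully open they stand 13 mm farther back than shut.
Start: joints at [1.051, 0.217, 1.613, -0, 1.311, -0.112], TCP at [0.248, 0.574, 0.248] pointing down, gripper open.
Joint ranges: [-2.75, 2.75], [-0.78, 2.1], [0.31, 2.55], [-1.13, 4.27], [0.13, 2.63], [-2.58, 2.58]. Speed limits (rad/s): [2.79, 2.79, 3.14, 3.14, 3.14, 3.14].

### API

Orientations are given as [roll, pitch, yaw] about the fixed x, y, z axes, in that order (R = Rz(yaw) Ry(pitch) Rx(roll)).
In Python, from cell import telemetry, imaging, finish_job, r gives the robot as it stands.
- The arm moves only by the tool apply_moves, never from a script. Its argument "commands" is a list of rows, each a list of 7 numbers: the turn, a rotation vector about the tool's x, y, z in degrees, then the shift along the tool's x, y, z in m, then the opening, from 0 (shut) to 1 (fully open). In form: [[ax, ay, az, tx, ty, tz, fingers], ...]. A call has 1 to 8 rows; each row is the pose to reach, as a shift and turn from the pose commanded when the call began, along the tool's axes at that moment; what a row does not reach only later rows make up. A row lasts 1/8 s, in which the tool goes at most 62.5 mm and 10.7 degrees, less where a joint would pass 70% of its speed; a pose out of reach is approached as far as the arm can. A call with a gripper value outside its range is refused whole. The fingers move at their own pace and stop on an object; "force" is the grip in N (left out, the last holds). Time passes only in rows, so rows that repeat a pose let the fingers close. It gives the time, the measured TCP pose, the force, the opening and the grip force at its end, in the units of the state.
- telemetry.state(): the state, without advancing time (a new reading comes with each control period).
- imaging.read_camera(name): name is "scene" or "top"; returns a dict with "img" (480x640x3 uint8, blue, green, red), "z_map" (480x640 float32, m along the optical axis (not along the pixel's ray), 0 where there is no reading), "mtx" (3x3 intrinsics, pixels), "R" (3x3) and "t" (3): a world point X has camera coordinates R X + t. Camera axes: x right, y down, z forward; pixel columns grow to the right and rows downward; lengths in m; the calibration is good to about 2 mm. A picture is of the moment at which its call begins.
- finish_job(): hands the job in; it is judged then, once.
The state is a dict: "time_s": time; "qpos": joint angles; "qd": joint speeds; "effort": joint torques, N m; "tcp_pos": TCP position; "ee_rot": TCP orientation; "ft_force": force on the tool from outside, world axes, zero at the start; "moment": the same for the moment, N m; "grip_width": finger opening in m; "grasp_force": force on a finger pad.
Only numpy, scipy, OpenCV 4.12 (cv2) and the standard library are available. Lean on these libraries where they do the work, as an engineer would, in place of code of your own. Each camera call takes 0.05 s, during which the arm holds its last target. There are 200 camera calls.

### The job

The pressing is done. With the lever of the release valve on the hand pump, crack the valve open just far enough that the platen comes down slowly, at no more than about two centimetres a second, let it sink all the way, then shut the valve again, nipped firmly against its stop pin but only finger-tight. Then draw the pressing tray gently out by its handle until it meets the stops on its runners and leave it lying there, without disturbing the little glass under the spout.

Things in the scene. Friction and masses are not known exactly. Their poses are not given: they have to be found in the camera images.
- press: Bench juice press, fixed: base plate 410 mm wide, top 18 mm up; two columns (x 0, y +-108 mm) with a crossbeam (262 mm up, nuts to 275), a hydraulic cylinder between them and at the left-hand end a grey hand pump, 130 x 80 mm, 76 mm high, with gauge and rod. Origin: underside, under the ram's axis; x to its rear, -x to its front (roughly to the robot), y left, z up.
- head: White pressing block, 90 x 90 x 30 mm, fixed under the crossbeam over the ram, 180 to 210 mm above the press's underside. Origin and axes as the press's. While the platen is up the block dips 13 mm below the tray's rim, so the tray cannot come out until it has sunk.
- ram (a joint): Height of the ram, with platen and tray, above its lowest position in m: 0 = fully down, 0.055 at the start. Trapped oil holds it while the valve is shut; it is driven by the weight of ram, platen and tray alone (18 to 29 N, differs from run to run).
- platen: Steel platen on the ram, 150 x 167 x 12 mm. Along each side a runner, a lip 12 mm higher than its top face (inner faces at y +-77.5 mm), reaches forward to x -163 mm, with a stop block on it at x -70 to -82 mm. Origin: centre of the underside, 96 mm above the press's underside when the ram is down; axes as the press's. The tray lies on its top face, z +12 mm.
- valve (a joint): Angle of the release valve in rad: 0 = shut, lever just touching its stop pin, as at the start; grows as the lever turns counter-clockwise from above (knob to the right), up to 1.5. It stays where it is left and takes 2 to 5 N at the knob.
- valve_lever: Flat level steel lever, 80 x 10 x 8 mm, on the pump's front part, with an upright black knob at its end. Origin on the vertical spindle axis, 92 mm above the press's underside; x points along the lever to the knob, 70 mm out. Shut, it points to the press's front, 0.6 rad to the left.
- valve_knob (a point): Middle of the upright black knob on the lever, 18 mm in diameter, 31 mm tall (top 14 mm above this point), 70 mm from the spindle axis, 112 mm above the press's underside. It can be pinched from above or pushed from the side.
- valve_axis (a point): Point on the valve's vertical spindle axis at the knob's height. Behaviour: nothing flows until a cracking point somewhere from 0.2 to 0.75 rad (differs with the weight); beyond it the ram sinks steadily, about 17 mm/s faster for each further 0.1 rad. Turning back slows or stops it at once.
- stop_pin: Steel pin, 8 mm thick, 26 mm tall, on the pump to the left of the lever, 40 mm from the spindle axis. Origin: its foot, 76 mm above the press's underside. The shut lever bears on it and the seat gives a little, about 4 N at the knob per mm past first touch. The pin feels 1.75 times the knob's push less 5 N of friction; finger-tight is roughly 5 to 20 N on the pin.
- tray: Steel pressing tray, 144 x 150 x 30 mm, 0.55 to 1.05 kg, with a slatted rack, slides with 3 to 7 N; in front a handle in the middle and a short spout to the left. Origin: centre of its underside, at home 12 mm above the platen's origin; axes as the press's. Two ears at its rear sides, 15 to 23 mm up, slide above the runners and meet the stop blocks when it has come 115 mm forward.
- tray_grip (a point): Where to take the tray: on its round steel handle bar, 13 mm thick, which runs level along the tray's x there (x -105 to -170 mm), 135 mm in front of the tray's origin and 49 mm above its underside. Pinch it from above, across y; the space round it is free.
- shot_glass: Small glass, 48 mm across, 60 mm tall, on the worktop in front of the press under the spout (110 mm in front of the ram's axis, 45 mm to the left). Origin: centre of its underside.
Things that resemble listed ones, but are neither listed nor needed, are in the scene too. Leave any turquoise look-alike of the shot_glass alone.

How it is judged:
By the outcome, as a careful person would: the job done as asked, in the order asked, and still so for the second after the job is handed in, with the robot touching nothing.
It also fails if it takes over 70 s, if anything falls off the work surface, if the arm or the gripper's body presses on something with over 40 N, if the wrist force passes 120 N, or if a joint passes its speed limit or range.

## Working session

There is one attempt and no reset: what is moved stays moved. The work goes in short steps, Python scripts to look and compute and a tool call to move; the robot and the scene stay as the last step left them, time stands still between calls to the robot, and variables do not carry over. Pictures are saved under pics/ and viewed, at most 10 in all, crops included, and the job is handed in when it is done.

Besides the shell and the picture viewer there is one more tool, called after "Call:" as name(argument=value, ...), one argument or row to a line, values as JSON. apply_moves: Moves the arm, as the interface text tells. Its arguments: {"type":"object","properties":{"commands":{"type":"array","items":{"type":"array","items":{"type":"number"}}},"force":{"type":"number"}},"required":["commands"]}

```bash
mkdir -p pics; ls
python3 - <<'E'
from cell import telemetry, imaging, r
import cv2,numpy as np
print(telemetry.state()); print(r.tips_ahead)
for n in("scene","top"):
    c=imaging.read_camera(n); cv2.imwrite(f"pics/{n}0.png",c["img"]); np.savez(f"pics/{n}0.npz",**c)
    print(n,c["mtx"],-c["R"].T@c["t"],c["R"])
E
```

```text
pics
{'time_s': 0.0, 'qpos': array([ 1.05079807e+00,  2.17788168e-01,  1.61494294e+00,  2.27402477e-05,
        1.31130903e+00, -1.12182028e-01]), 'qd': array([0.00271477, 0.00066597, 0.00070044, 0.00036722, 0.00117908,
       0.00127634]), 'effort': array([ 5.72629278e-05, -3.96838009e+01, -3.03854120e+01, -1.27499552e-04,
        9.99441108e-03, -1.27313515e-05]), 'tcp_pos': array([0.24745009, 0.57307449, 0.24694254]), 'ee_rot': array([-3.13916301e+00, -2.95814441e-04,  2.73377020e+00]), 'ft_force': array([-0.12557527, -0.42692566, -0.8403787 ]), 'moment': array([0.00944794, 0.02506582, 0.00070169]), 'grasp_force': 0.0, 'grip_width': 0.08557692556397124}
0.017
scene [[449.65302415   0.         319.53993269]
 [  0.         449.65302415 238.06277032]
 [  0.           0.           1.        ]] [0.47367976 0.24171737 0.89849403] [[-0.90324985 -0.42900392  0.00976478]
 [-0.38016665  0.78945613 -0.48190491]
 [ 0.19903023 -0.43899278 -0.87616911]]
top [[560.07409262   0.         320.62876213]
 [  0.         560.07409262 233.68119896]
 [  0.           0.           1.        ]] [ 0.38719896 -0.11136258  1.09828806] [[-1.77862766e-01 -9.84055129e-01 -5.83131059e-04]
 [-9.41793464e-01  1.70395929e-01 -2.89810799e-01]
 [ 2.85289167e-01 -5.09973613e-02 -9.57083779e-01]]
```

View pics/scene0.png

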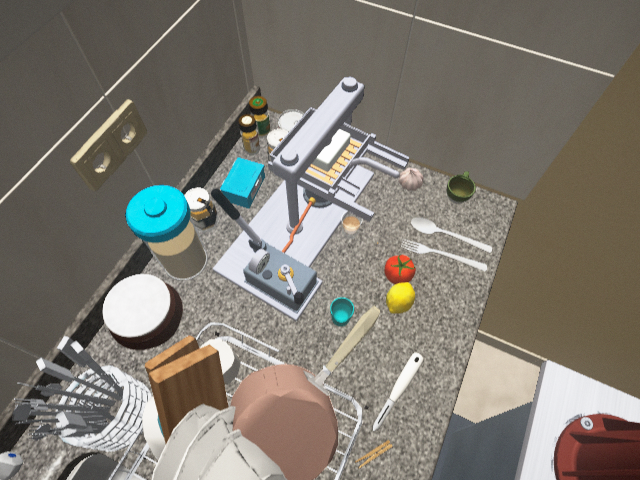

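View pics/top0.png

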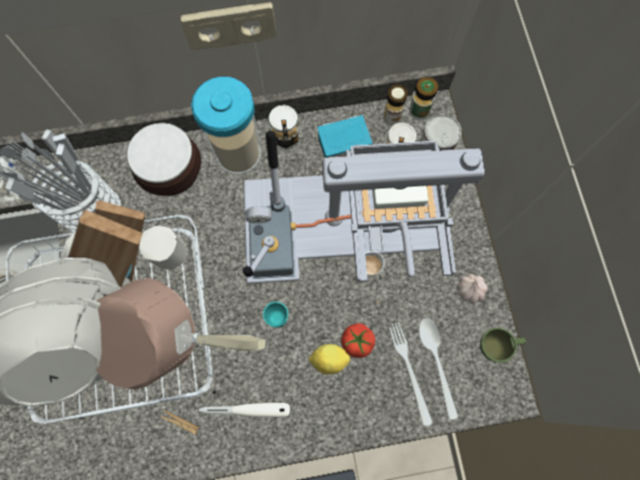

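The scene view shows the press: nuts at about (290,160) and (349,85), pump lever spindle at (287,271), knob near (298,297). In the top view the nuts are at (338,168) and (471,160), spindle at (270,243), knob at (248,271), tray handle end at (410,270), and the shot glass at (373,264). The turquoise look-alike is at (275,315).

```bash
cat > h.py <<'E'
import numpy as np,cv2
def load(n): return dict(np.load(f"pics/{n}.npz"))
def ray(c,u,v,z):
    d=c["R"].T@np.linalg.solve(c["mtx"],[u,v,1]); o=-c["R"].T@c["t"]
    return o+d*(z-o[2])/d[2]
def proj(c,X):
    p=c["mtx"]@(c["R"]@np.asarray(X)+c["t"]); return p[:2]/p[2]
def dep(c,u,v):
    d=c["z_map"][int(v),int(u)]; return c["R"].T@(d*np.linalg.solve(c["mtx"],[u,v,1])-c["t"])
E
python3 - <<'E'
from h import *
t,s=load("top0"),load("scene0")
for u,v,z in[(338,168,.275),(471,160,.275),(248,271,.126),(270,243,.1)]: print("t",ray(t,u,v,z).round(4),dep(t,u,v).round(4))
for u,v,z in[(290,160,.275),(349,85,.275),(298,297,.126),(287,271,.1)]: print("s",ray(s,u,v,z).round(4),dep(s,u,v).round(4))
a=cv2.resize(t["img"][140:290,230:480],None,fx=3.2,fy=3.2,interpolation=2)
cv2.imwrite("pics/c1.png",a)
b=cv2.resize(s["img"][70:330,210:430],None,fx=2.3,fy=2.3,interpolation=2)
cv2.imwrite("pics/c2.png",b)
E
```

```text
t [ 0.7352 -0.2019  0.275 ] [ 0.7341 -0.2016  0.2776]
t [ 0.711  -0.4138  0.275 ] [ 0.7105 -0.4134  0.2762]
t [ 0.6318 -0.0238  0.126 ] [ 0.6313 -0.0239  0.1281]
t [ 0.6837 -0.069   0.1   ] [ 0.6816 -0.0693  0.1072]
s [ 0.7287 -0.189   0.275 ] [ 0.7297 -0.1907  0.2725]
s [ 0.7096 -0.4031  0.275 ] [ 0.7106 -0.4056  0.2726]
s [ 0.6319 -0.0172  0.126 ] [ 0.6322 -0.0177  0.1245]
s [ 0.6807 -0.0648  0.1   ] [ 0.6798 -0.0633  0.1037]
```

View pics/c1.png

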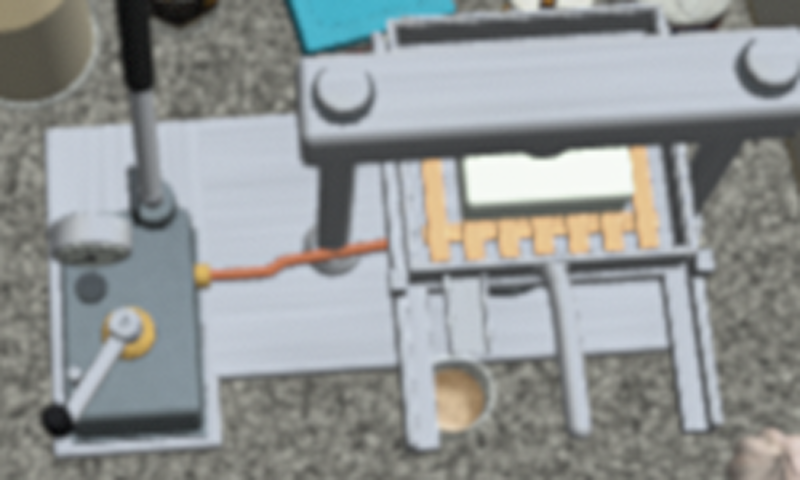

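View pics/c2.png

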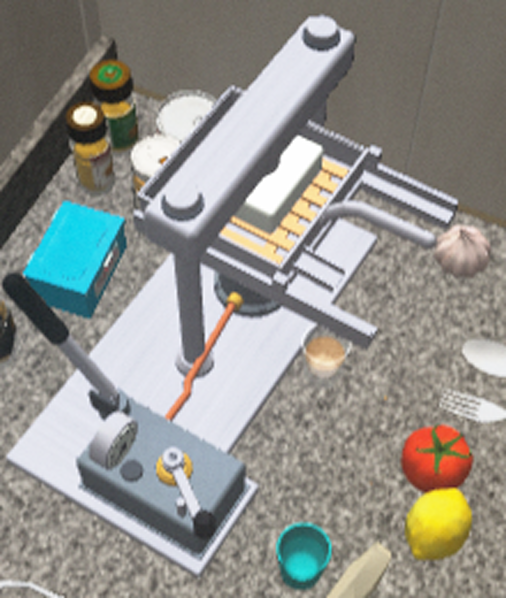

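The crops show the nuts at c1 (343,92) and (768,65), the knob at c1 (57,418), the spindle cap at c1 (126,323), and the stop pin at (74,372), left of the lever. Next I refine the knob with a dark mask and check obstacle heights on the way.

Run:
```python
from h import *
t,s=load("top0"),load("scene0")
for c,(u0,v0),n in((t,(248,271),"t"),(s,(298,296),"s")):
    w=c["img"][v0-14:v0+15,u0-14:u0+15].max(2)<50
    k,l,st,ce=cv2.connectedComponentsWithStats(w.astype(np.uint8))
    for i in range(1,k):
        if st[i,4]>8: print(n,st[i]+[u0-14,v0-14,0,0,0],ce[i]+[u0-14,v0-14], ray(c,*(ce[i]+[u0-14,v0-14]),.115).round(4))
N=[(t,337.2,168.75),(t,470,160.3),(s,289.1,159.1),(s,350,83)]
for c,u,v in N: print(ray(c,u,v,.275).round(4))
for c,u,v in((t,269.4,240.9),(s,286.1,268.7)): print(ray(c,u,v,.105).round(4),dep(c,u,v).round(4))
Z=t["z_map"]; vv,uu=np.mgrid[:480,:640]
P=np.stack([uu,vv,np.ones_like(uu)],-1)@np.linalg.inv(t["mtx"]).T*Z[...,None]; P=(P-t["t"])@t["R"]
ok=Z>0
for y0 in np.arange(-.5,.5,.1):
  print(round(y0,1),[ (lambda m: round(float(np.percentile(P[m][:,2],99)),2) if m.any() else None)(ok&(P[...,1]>=y0)&(P[...,1]<y0+.1)&(P[...,0]>=x0)&(P[...,0]<x0+.1)) for x0 in np.arange(.2,1.0,.1)])
# ground truth heights
print(P[200:212,390:420].reshape(-1,3).mean(0))
```

```text
t [243 267  14   9  67] [248.         271.56716418] [ 0.6335 -0.0226  0.115 ]
s [295 298   8   6  21] [298.71428571 300.52380952] [ 0.6298 -0.0152  0.115 ]
[ 0.7342 -0.2004  0.275 ]
[ 0.7107 -0.4121  0.275 ]
[ 0.731 -0.19   0.275]
[ 0.7101 -0.409   0.275 ]
[ 0.6864 -0.0688  0.105 ] [ 0.6875 -0.0686  0.1013]
[ 0.6833 -0.0664  0.105 ] [ 0.6841 -0.0677  0.1019]
-0.5 [0.0, 0.0, 0.05, 0.05, 0.26, 0.28, 0.06, 0.11]
-0.4 [0.0, 0.01, 0.01, 0.18, 0.26, 0.27, 0.1, 0.11]
-0.3 [0.0, 0.01, 0.05, 0.22, 0.22, 0.28, 0.2, 0.07]
-0.2 [0.0, 0.0, 0.06, 0.05, 0.08, 0.28, 0.22, 0.29]
-0.1 [0.0, 0.02, 0.2, 0.19, 0.78, 0.16, 0.22, 0.33]
-0.0 [0.0, 0.02, 0.17, 0.18, 0.79, 0.06, 0.22, 0.22]
0.1 [0.0, 0.01, 0.15, 0.19, 0.21, 0.23, 0.1, 0.1]
0.2 [-0.89, 0.0, 0.12, 0.22, 0.23, 0.24, 0.28, 0.23]
0.3 [None, 0.0, 0.16, 0.24, 0.24, 0.28, 0.28, 0.24]
0.4 [None, 0.0, 0.13, None, None, 0.06, 0.0, 0.09]
[ 0.68102849 -0.310167    0.19301476]
```

```bash
cat >> h.py <<'E'
from scipy.spatial.transform import Rotation as Ro
def go(p,yaw):
    "turn (deg) and shift in tool axes from present pose to tool-down pose p,yaw"
    from cell import telemetry
    st=telemetry.state(); R=Ro.from_euler("xyz",st["ee_rot"]); T=Ro.from_euler("xyz",[np.pi,0,yaw])
    print("t",round(st["time_s"],2),"tcp",st["tcp_pos"].round(4),"rot",st["ee_rot"].round(3),"F",st["ft_force"].round(1),"w",round(st["grip_width"],4))
    print("rotvec",np.degrees((R.inv()*T).as_rotvec()).round(2),"shift",R.inv().apply(np.array(p)-st["tcp_pos"]).round(4))
E
python3 -c "
from h import *
go([.632,-.020,.37],2.437)"
```

```text
t 0.1 tcp [0.2475 0.5731 0.2471] rot [-3.139 -0.     2.734] F [ 0.2 -0.1 -0. ] w 0.0852
rotvec [-1.3e-01  1.0e-02  1.7e+01] shift [-0.5882 -0.3923 -0.1222]
```

Call:
apply_moves(
  commands=[
    [0, 0, 0, 0, 0, -0.06, 0.5],
    [0, 0, 0, 0, 0, -0.122, 0.5],
    [0, 0, 17, -0.588, -0.392, -0.122, 0.5],
    [0, 0, 17, -0.588, -0.392, -0.122, 0.5],
    [0, 0, 17, -0.588, -0.392, -0.122, 0.5],
    [0, 0, 17, -0.588, -0.392, -0.122, 0.5],
    [0, 0, 17, -0.588, -0.392, -0.122, 0.5],
    [0, 0, 17, -0.588, -0.392, -0.122, 0.5],
  ],
  force=20,
)

```text
time_s: 1.1
tcp_pos: [0.4523, 0.2572, 0.3698]
ee_rot: [-3.141, -0.0, 2.437]
ft_force: [0.4, 0.9, -1.2]
grip_width: 0.0428
grasp_force: 0.0
```

```bash
python3 -c "
from h import *
go([.632,-.020,.25],2.437)"
```

```text
t 1.1 tcp [0.4523 0.2572 0.3698] rot [-3.141 -0.     2.437] F [ 0.4  0.9 -1.2] w 0.0428
rotvec [-0.02 -0.01  0.02] shift [-0.3165 -0.0948  0.1198]
```

Call:
apply_moves(
  commands=[
    [0, 0, 0, -0.316, -0.095, 0.0, 0.5],
    [0, 0, 0, -0.316, -0.095, 0.0, 0.5],
    [0, 0, 0, -0.316, -0.095, 0.0, 0.5],
    [0, 0, 0, -0.316, -0.095, 0.0, 0.5],
    [0, 0, 0, -0.316, -0.095, 0.06, 0.5],
    [0, 0, 0, -0.316, -0.095, 0.12, 0.5],
    [0, 0, 0, -0.316, -0.095, 0.16, 0.5],
    [0, 0, 0, -0.316, -0.095, 0.16, 0.5],
  ],
)

```text
time_s: 2.1
tcp_pos: [0.6259, -0.018, 0.2025]
ee_rot: [-3.133, -0.013, 2.436]
ft_force: [-1.2, 0.1, -0.1]
grip_width: 0.0423
grasp_force: 0.0
```

Run:
```python
from h import *
from cell import imaging
go([.632,-.020,.118],2.437)
for n in("scene","top"):
    c=imaging.read_camera(n); np.savez(f"pics/{n}1.npz",**c)
    u,v=proj(c,[.632,-.02,.13]).astype(int); print(n,u,v)
    im=c["img"][v-70:v+60,u-70:u+70]; cv2.imwrite(f"pics/{n}1.png",cv2.resize(im,None,fx=2.85,fy=2.85,interpolation=2))
a,b=[cv2.imread(f"pics/{n}1.png") for n in("scene","top")]
cv2.imwrite("pics/ab1.png",np.hstack([a,b]))
```

```text
t 2.1 tcp [ 0.6259 -0.018   0.2025] rot [-3.133 -0.013  2.436] F [-1.2  0.1 -0.1] w 0.0423
rotvec [-0.48 -0.76 -0.07] shift [-0.007   0.0031  0.0844]
scene 298 294
top 245 270
```

View pics/ab1.png

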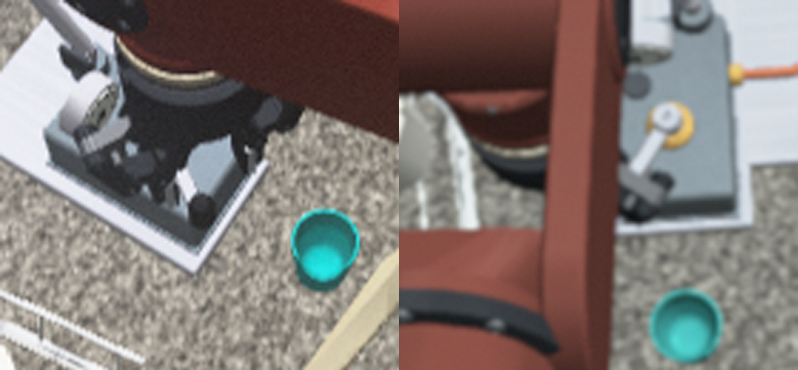

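Call:
apply_moves(
  commands=[
    [-0.5, -0.8, 0, -0.007, 0.003, 0.0, 0.5],
    [-0.5, -0.8, 0, -0.007, 0.003, 0.02, 0.5],
    [-0.5, -0.8, 0, -0.007, 0.003, 0.04, 0.5],
    [-0.5, -0.8, 0, -0.007, 0.003, 0.05, 0.5],
    [-0.5, -0.8, 0, -0.007, 0.003, 0.05, 0.5],
  ],
)

```text
time_s: 2.82
tcp_pos: [0.6368, -0.02, 0.158]
ee_rot: [3.135, 0.01, 2.437]
ft_force: [-0.6, 1.1, -0.1]
grip_width: 0.0426
grasp_force: 0.0
```

Run:
```python
from h import *
go([.632,-.020,.118],2.437)
```

```text
t 2.83 tcp [ 0.6368 -0.02    0.158 ] rot [3.135 0.01  2.437] F [-0.6  1.1 -0.1] w 0.0426
rotvec [0.38 0.6  0.01] shift [ 0.0041 -0.0034  0.0399]
```

Call:
apply_moves(
  commands=[
    [0.4, 0.6, 0, 0.004, -0.003, 0.0, 0.5],
    [0.4, 0.6, 0, 0.004, -0.003, 0.015, 0.5],
    [0.4, 0.6, 0, 0.004, -0.003, 0.03, 0.5],
    [0.4, 0.6, 0, 0.004, -0.003, 0.04, 0.5],
    [0.4, 0.6, 0, 0.004, -0.003, 0.04, 0.5],
    [0.4, 0.6, 0, 0.004, -0.003, 0.04, 0.5],
  ],
)

```text
time_s: 3.58
tcp_pos: [0.6342, -0.0201, 0.1203]
ee_rot: [3.14, 0.004, 2.437]
ft_force: [-0.9, 0.7, -0.3]
grip_width: 0.0426
grasp_force: 0.0
```

Run:
```python
from h import *
from cell import imaging
go([.632,-.020,.118],2.437)
c=imaging.read_camera("top"); np.savez("pics/top2.npz",**c)
s=imaging.read_camera("scene"); np.savez("pics/scene2.npz",**s)
a=cv2.resize(c["img"][130:290,200:480],(800,457),interpolation=2)
cv2.imwrite("pics/t2.png",a)
u,v=265,240
cv2.imwrite("pics/ab2.png",np.hstack([cv2.resize(s["img"][230:330,240:340],(400,400),interpolation=2),cv2.resize(c["img"][200:300,200:300],(400,400),interpolation=2)]))
```

```text
t 3.58 tcp [ 0.6342 -0.0201  0.1203] rot [3.14  0.004 2.437] F [-0.9  0.7 -0.3] w 0.0426
rotvec [0.11 0.22 0.  ] shift [ 0.0017 -0.0014  0.0023]
```

View pics/ab2.png

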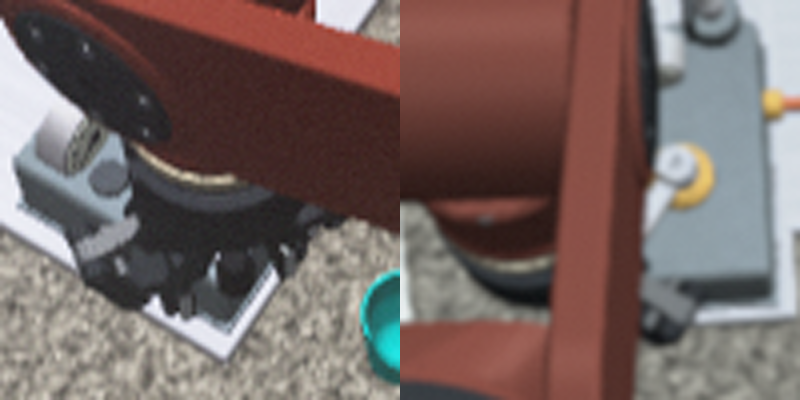

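The knob sits between the two fingers (scene crop about (232,262)). I close in small steps while watching the force.

Call:
apply_moves(
  commands=[
    [0, 0, 0, 0, 0, 0, 0.3],
    [0, 0, 0, 0, 0, 0, 0.3],
  ],
)

```text
time_s: 3.92
tcp_pos: [0.6342, -0.02, 0.1206]
ee_rot: [3.139, 0.004, 2.437]
ft_force: [0.6, 0.3, 0.5]
grip_width: 0.0257
grasp_force: 0.0
```

Call:
apply_moves(
  commands=[
    [0, 0, 0, 0, 0, 0, 0.25],
    [0, 0, 0, 0, 0, 0, 0.25],
  ],
)

```text
time_s: 4.18
tcp_pos: [0.6337, -0.0205, 0.1205]
ee_rot: [3.141, 0.004, 2.437]
ft_force: [-2.1, -1.2, 1.6]
grip_width: 0.0212
grasp_force: 1.4
```

Call:
apply_moves(
  commands=[
    [0, 0, 0, 0, -0.0015, 0, 0.25],
    [0, 0, 0, 0, -0.0015, 0, 0.15],
    [0, 0, 0, 0, -0.0015, 0, 0.1],
    [0, 0, 0, 0, -0.0015, 0, 0.1],
  ],
  force=25,
)

```text
time_s: 4.68
tcp_pos: [0.6326, -0.0216, 0.1203]
ee_rot: [3.141, 0.003, 2.437]
ft_force: [-3.1, -2.3, 2.8]
grip_width: 0.0167
grasp_force: 24.6
```

```bash
cat > ht.py <<'E'
from h import *
from cell import imaging,telemetry
def track(show=False):
    "mean height of rack slats (orange) and of tray region, top camera"
    c=imaging.read_camera("top"); st=telemetry.state()
    b,g,r_=[c["img"][...,i].astype(int) for i in range(3)]
    m=(r_>190)&(g>130)&(b<150)&(c["z_map"]>0); m[:, :355]=0; m[:,445:]=0; m[:185]=0; m[250:]=0
    v,u=np.nonzero(m); d=c["z_map"][v,u]
    P=(np.linalg.solve(c["mtx"],np.stack([u,v,np.ones_like(u)]))*d).T; P=(P-c["t"])@c["R"]
    print("t %.2f n %d z_med %.4f  vmax %d"%(st["time_s"],len(v),np.median(P[:,2]),v.max() if len(v) else 0))
    return c
E
python3 - <<'E'
from ht import *
track(); track()
go([.632,-.02,.118],2.437)
E
```

```text
t 4.72 n 158 z_med 0.1727  vmax 220
t 4.78 n 159 z_med 0.1727  vmax 220
t 4.78 tcp [ 0.6326 -0.0215  0.1202] rot [3.141e+00 3.000e-03 2.437e+00] F [-3.9 -3.2  4.5] w 0.0168
rotvec [0.03 0.18 0.01] shift [0.0015 0.0007 0.0022]
```

Call:
apply_moves(
  commands=[
    [0, 0, -2.9, -0.0001, -0.0035, 0, 0.1],
    [0, 0, -5.7, -0.0004, -0.007, 0, 0.1],
    [0, 0, -8.6, -0.0008, -0.0105, 0, 0.1],
    [0, 0, -11.5, -0.0014, -0.0139, 0, 0.1],
    [0, 0, -11.5, -0.0014, -0.0139, 0, 0.1],
  ],
)

```text
time_s: 5.4
tcp_pos: [0.625, -0.0322, 0.1203]
ee_rot: [3.14, 0.003, 2.636]
ft_force: [-3.0, 0.9, 3.7]
grip_width: 0.0166
grasp_force: 24.7
```

```bash
cat > s.py <<'E'
from ht import *
c=track(); track()
st=telemetry.state(); sp=np.array([.685,-.0677])
d=st["tcp_pos"][:2]-sp; y=st["ee_rot"][2]
print("tcp",st["tcp_pos"].round(4),"yaw",y.round(3),"ang %.3f r %.4f"%((np.arctan2(d[1],d[0])-2.419)%6.283,np.hypot(*d)),"F",st["ft_force"].round(1),"Ft(y) %.1f"%(st["ft_force"][:2]@[np.sin(y),-np.cos(y)]),"Fx %.1f"%(st["ft_force"][:2]@[np.cos(y),np.sin(y)]),"w",st["grip_width"].round(4))
E
python3 s.py
```

```text
t 5.45 n 162 z_med 0.1724  vmax 220
t 5.50 n 166 z_med 0.1726  vmax 220Traceback (most recent call last):
  File "s.py", line 5, in <module>
    print("tcp",st["tcp_pos"].round(4),"yaw",y.round(3),"ang %.3f r %.4f"%((np.arctan2(d[1],d[0])-2.419)%6.283,np.hypot(*d)),"F",st["ft_force"].round(1),"Ft(y) %.1f"%(st["ft_force"][:2]@[np.sin(y),-np.cos(y)]),"Fx %.1f"%(st["ft_force"][:2]@[np.cos(y),np.sin(y)]),"w",st["grip_width"].round(4))
                                                                                                                                                                                                                                                                           ^^^^^^^^^^^^^^^^^^^^^^
AttributeError: 'float' object has no attribute 'round'
```

Call:
apply_moves(
  commands=[
    [0, 0, -2.9, -0.0001, -0.0035, 0, 0.1],
    [0, 0, -2.9, -0.0001, -0.0035, 0, 0.1],
  ],
)

```text
time_s: 5.75
tcp_pos: [0.6232, -0.0354, 0.1203]
ee_rot: [3.141, 0.003, 2.687]
ft_force: [-3.8, -0.3, 3.6]
grip_width: 0.0167
grasp_force: 24.8
```

```bash
sed -i 's/st\["grip_width"\].round(4)/st["grip_width"]/' s.py; python3 s.py
```

```text
t 5.80 n 164 z_med 0.1729  vmax 220
t 5.85 n 165 z_med 0.1723  vmax 220
tcp [ 0.6232 -0.0354  0.1203] yaw 2.687 ang 0.241 r 0.0697 F [-4.  -1.3  4.8] Ft(y) -2.9 Fx 3.1 w 0.016783381253778585
```

Call:
apply_moves(
  commands=[
    [0, 0, -2.9, -0.0001, -0.0035, 0, 0.1],
    [0, 0, -2.9, -0.0001, -0.0035, 0, 0.1],
    [0, 0, -2.9, -0.0001, -0.0035, 0, 0.1],
  ],
)

```text
time_s: 6.22
tcp_pos: [0.6216, -0.0387, 0.1202]
ee_rot: [3.141, 0.003, 2.738]
ft_force: [-4.5, -0.5, 4.0]
grip_width: 0.0167
grasp_force: 24.9
```

```bash
python3 s.py
```

```text
t 6.28 n 171 z_med 0.1728  vmax 220
t 6.33 n 169 z_med 0.1728  vmax 220
tcp [ 0.6216 -0.0387  0.1202] yaw 2.738 ang 0.294 r 0.0697 F [-5.  -1.4  5.1] Ft(y) -3.2 Fx 4.0 w 0.016741101604362683
```

Call:
apply_moves(
  commands=[
    [0, 0, -2.9, -0.0001, -0.0035, 0, 0.1],
    [0, 0, -2.9, -0.0001, -0.0035, 0, 0.1],
    [0, 0, -2.9, -0.0001, -0.0035, 0, 0.1],
  ],
)

```text
time_s: 6.7
tcp_pos: [0.6202, -0.042, 0.1202]
ee_rot: [3.141, 0.002, 2.789]
ft_force: [-5.5, 0.1, 4.9]
grip_width: 0.0164
grasp_force: 24.9
```

```bash
python3 s.py
```

```text
t 6.75 n 168 z_med 0.1727  vmax 220
t 6.80 n 166 z_med 0.1724  vmax 220
tcp [ 0.6202 -0.042   0.1202] yaw 2.789 ang 0.345 r 0.0698 F [-5.3 -0.   4.8] Ft(y) -1.8 Fx 4.9 w 0.01683589350563589
```

Call:
apply_moves(
  commands=[
    [0, 0, -2.9, 0.0004, -0.0035, 0, 0.1],
    [0, 0, -2.9, 0.0004, -0.0035, 0, 0.1],
    [0, 0, -2.9, 0.0004, -0.0035, 0, 0.1],
  ],
)

```text
time_s: 7.18
tcp_pos: [0.6189, -0.0453, 0.1202]
ee_rot: [-3.141, 0.003, 2.839]
ft_force: [-4.6, 0.4, 5.5]
grip_width: 0.0165
grasp_force: 24.9
```

```bash
python3 s.py
```

```text
t 7.22 n 161 z_med 0.1725  vmax 220
t 7.28 n 167 z_med 0.1726  vmax 220
tcp [ 0.6189 -0.0454  0.1202] yaw 2.839 ang 0.397 r 0.0698 F [-5.9 -0.5  5.8] Ft(y) -2.2 Fx 5.5 w 0.01660776101708948
```

Call:
apply_moves(
  commands=[
    [0, 0, -2.9, 0.0002, -0.0035, 0, 0.1],
    [0, 0, -2.9, 0.0002, -0.0035, 0, 0.1],
    [0, 0, -2.9, 0.0002, -0.0035, 0, 0.1],
  ],
)

```text
time_s: 7.65
tcp_pos: [0.6178, -0.0488, 0.1202]
ee_rot: [-3.141, 0.004, 2.89]
ft_force: [-4.1, -0.6, 5.5]
grip_width: 0.0166
grasp_force: 24.9
```

```bash
python3 s.py
```

```text
t 7.70 n 170 z_med 0.1728  vmax 220
t 7.75 n 166 z_med 0.1729  vmax 220
tcp [ 0.6178 -0.0488  0.1202] yaw 2.89 ang 0.448 r 0.0698 F [-5.4 -0.6  4.4] Ft(y) -1.9 Fx 5.1 w 0.016513844751280846
```

Call:
apply_moves(
  commands=[
    [0, 0, -2.9, 0.0002, -0.0035, 0, 0.1],
    [0, 0, -2.9, 0.0002, -0.0035, 0, 0.1],
    [0, 0, -2.9, 0.0002, -0.0035, 0, 0.1],
  ],
)

```text
time_s: 8.12
tcp_pos: [0.6169, -0.0522, 0.1202]
ee_rot: [-3.141, 0.004, 2.94]
ft_force: [-4.7, -2.0, 4.6]
grip_width: 0.0164
grasp_force: 24.9
```

```bash
python3 s.py
```

```text
t 8.18 n 164 z_med 0.1724  vmax 220
t 8.22 n 165 z_med 0.1728  vmax 220
tcp [ 0.6169 -0.0522  0.1202] yaw 2.941 ang 0.499 r 0.0699 F [-5.3 -2.2  5.6] Ft(y) -3.2 Fx 4.7 w 0.016884449948537918
```

Call:
apply_moves(
  commands=[
    [0, 0, -2.9, 0, -0.0035, 0, 0.1],
    [0, 0, -2.9, 0, -0.0035, 0, 0.1],
    [0, 0, -2.9, 0, -0.0035, 0, 0.1],
  ],
)

```text
time_s: 8.6
tcp_pos: [0.6164, -0.0552, 0.1203]
ee_rot: [-3.141, 0.004, 2.991]
ft_force: [-3.2, -0.4, 4.8]
grip_width: 0.0165
grasp_force: 24.9
```

```bash
python3 s.py
```

```text
t 8.65 n 151 z_med 0.1710  vmax 217
t 8.70 n 153 z_med 0.1707  vmax 217
tcp [ 0.6164 -0.0552  0.1203] yaw 2.992 ang 0.543 r 0.0698 F [-3.4  1.3  4.2] Ft(y) 0.8 Fx 3.6 w 0.016877180593366244
```

Call:
apply_moves(
  commands=[
    [0, 0, 0, 0, 0, 0, 0.1],
    [0, 0, 0, 0, 0, 0, 0.1],
    [0, 0, 0, 0, 0, 0, 0.1],
  ],
)

```text
time_s: 9.07
tcp_pos: [0.6163, -0.0552, 0.1202]
ee_rot: [-3.142, 0.004, 2.992]
ft_force: [-4.2, 1.2, 4.7]
grip_width: 0.0169
grasp_force: 24.9
```

```bash
python3 s.py
```

```text
t 9.12 n 154 z_med 0.1680  vmax 219
t 9.18 n 149 z_med 0.1676  vmax 218
tcp [ 0.6164 -0.0553  0.1202] yaw 2.992 ang 0.543 r 0.0698 F [-3.2  1.5  4.1] Ft(y) 1.0 Fx 3.4 w 0.01670767297202714
```

Call:
apply_moves(
  commands=[
    [0, 0, -1.7, 0, -0.0021, 0, 0.1],
    [0, 0, -1.7, 0, -0.0021, 0, 0.1],
    [0, 0, -1.7, 0, -0.0021, 0, 0.1],
    [0, 0, -1.7, 0, -0.0021, 0, 0.1],
    [0, 0, -1.7, 0, -0.0021, 0, 0.1],
  ],
)

```text
time_s: 9.8
tcp_pos: [0.6159, -0.0576, 0.1202]
ee_rot: [-3.141, 0.004, 3.022]
ft_force: [-3.1, 0.4, 3.6]
grip_width: 0.0168
grasp_force: 24.9
```

```bash
python3 s.py
```

```text
t 9.85 n 164 z_med 0.1570  vmax 222
t 9.90 n 157 z_med 0.1561  vmax 222
tcp [ 0.6159 -0.0576  0.1202] yaw 3.022 ang 0.578 r 0.0698 F [-3.  -0.2  5.1] Ft(y) -0.6 Fx 2.9 w 0.016711627543643477
```

Call:
apply_moves(
  commands=[
    [0, 0, 0, 0, 0, 0, 0.1],
    [0, 0, 0, 0, 0, 0, 0.1],
    [0, 0, 0, 0, 0, 0, 0.1],
    [0, 0, 0, 0, 0, 0, 0.1],
    [0, 0, 0, 0, 0, 0, 0.1],
    [0, 0, 0, 0, 0, 0, 0.1],
    [0, 0, 0, 0, 0, 0, 0.1],
    [0, 0, 0, 0, 0, 0, 0.1],
  ],
)

```text
time_s: 10.9
tcp_pos: [0.6159, -0.0576, 0.1202]
ee_rot: [-3.141, 0.004, 3.022]
ft_force: [-3.2, -1.3, 4.7]
grip_width: 0.0167
grasp_force: 24.9
```

```bash
python3 s.py
```

```text
t 10.95 n 172 z_med 0.1389  vmax 225
t 11.00 n 178 z_med 0.1376  vmax 224
tcp [ 0.6159 -0.0576  0.1203] yaw 3.022 ang 0.578 r 0.0698 F [-2.6 -0.6  4.7] Ft(y) -0.9 Fx 2.5 w 0.016615554411565047
```

Call:
apply_moves(
  commands=[
    [0, 0, 1.1, 0, 0.0014, 0, 0.1],
    [0, 0, 1.1, 0, 0.0014, 0, 0.1],
    [0, 0, 1.1, 0, 0.0014, 0, 0.1],
    [0, 0, 1.1, 0, 0.0014, 0, 0.1],
    [0, 0, 1.1, 0, 0.0014, 0, 0.1],
    [0, 0, 1.1, 0, 0.0014, 0, 0.1],
    [0, 0, 1.1, 0, 0.0014, 0, 0.1],
    [0, 0, 1.1, 0, 0.0014, 0, 0.1],
  ],
)

```text
time_s: 12.0
tcp_pos: [0.6161, -0.0565, 0.1203]
ee_rot: [-3.14, 0.004, 3.003]
ft_force: [-2.5, -4.6, 4.6]
grip_width: 0.0167
grasp_force: 24.9
```

```bash
python3 s.py
```

```text
t 12.05 n 175 z_med 0.1221  vmax 229
t 12.10 n 176 z_med 0.1216  vmax 229
tcp [ 0.6161 -0.0565  0.1203] yaw 3.003 ang 0.562 r 0.0698 F [-2.4 -4.3  3.8] Ft(y) -4.6 Fx 1.8 w 0.016685637051979545
```

Call:
apply_moves(
  commands=[
    [0, 0, 0, 0, 0, 0, 0.1],
    [0, 0, 0, 0, 0, 0, 0.1],
    [0, 0, 0, 0, 0, 0, 0.1],
    [0, 0, 0, 0, 0, 0, 0.1],
    [0, 0, 0, 0, 0, 0, 0.1],
    [0, 0, 0, 0, 0, 0, 0.1],
    [0, 0, 0, 0, 0, 0, 0.1],
    [0, 0, 0, 0, 0, 0, 0.1],
  ],
)

```text
time_s: 13.1
tcp_pos: [0.6161, -0.0565, 0.1202]
ee_rot: [-3.14, 0.004, 3.003]
ft_force: [-3.3, -4.4, 4.7]
grip_width: 0.0167
grasp_force: 24.9
```

```bash
python3 s.py
```

```text
t 13.15 n 176 z_med 0.1182  vmax 229
t 13.20 n 170 z_med 0.1182  vmax 229
tcp [ 0.6161 -0.0565  0.1203] yaw 3.003 ang 0.562 r 0.0698 F [-2.5 -3.6  4.7] Ft(y) -3.9 Fx 2.0 w 0.01691970249961239
```

Call:
apply_moves(
  commands=[
    [0, 0, 0, 0, 0, 0, 0.1],
    [0, 0, 0, 0, 0, 0, 0.1],
    [0, 0, 0, 0, 0, 0, 0.1],
    [0, 0, 0, 0, 0, 0, 0.1],
    [0, 0, 0, 0, 0, 0, 0.1],
    [0, 0, 0, 0, 0, 0, 0.1],
    [0, 0, 0, 0, 0, 0, 0.1],
    [0, 0, 0, 0, 0, 0, 0.1],
  ],
)

```text
time_s: 14.2
tcp_pos: [0.6161, -0.0565, 0.1202]
ee_rot: [-3.141, 0.004, 3.003]
ft_force: [-2.1, -4.3, 3.9]
grip_width: 0.0166
grasp_force: 24.9
```

```bash
python3 s.py
```

```text
t 14.25 n 169 z_med 0.1187  vmax 229
t 14.30 n 169 z_med 0.1182  vmax 229
tcp [ 0.6161 -0.0565  0.1202] yaw 3.003 ang 0.562 r 0.0698 F [-3.2 -4.8  4.7] Ft(y) -5.2 Fx 2.5 w 0.016810103131699932
```

Call:
apply_moves(
  commands=[
    [0, 0, 5.7, -0.0004, 0.007, 0, 0.1],
    [0, 0, 11.5, -0.0014, 0.0139, 0, 0.1],
    [0, 0, 17.2, -0.0031, 0.0207, 0, 0.1],
    [0, 0, 22.9, -0.0055, 0.0273, 0, 0.1],
    [0, 0, 28.6, -0.0086, 0.0336, 0, 0.1],
    [0, 0, 28.6, -0.0086, 0.0336, 0, 0.1],
  ],
)

```text
time_s: 15.05
tcp_pos: [0.6308, -0.0239, 0.1203]
ee_rot: [3.138, 0.007, 2.504]
ft_force: [2.8, -4.0, 0.5]
grip_width: 0.0165
grasp_force: 24.6
```

```bash
python3 s.py
```

```text
t 15.10 n 163 z_med 0.1190  vmax 229
t 15.15 n 161 z_med 0.1184  vmax 229
tcp [ 0.6307 -0.0239  0.1204] yaw 2.504 ang 0.044 r 0.0697 F [ 4.8 -2.5  0.2] Ft(y) 0.8 Fx -5.4 w 0.01664337385916394
```

Call:
apply_moves(
  commands=[
    [0, 0, 1.7, 0, 0.0021, 0, 0.1],
    [0, 0, 1.7, 0, 0.0021, 0, 0.1],
    [0, 0, 1.7, 0, 0.0021, 0, 0.1],
  ],
)

```text
time_s: 15.52
tcp_pos: [0.6312, -0.0232, 0.1203]
ee_rot: [3.14, 0.006, 2.475]
ft_force: [2.7, -5.3, -0.0]
grip_width: 0.0168
grasp_force: 24.5
```

```bash
python3 s.py
```

```text
t 15.57 n 165 z_med 0.1186  vmax 229
t 15.62 n 163 z_med 0.1183  vmax 229
tcp [ 0.6312 -0.0232  0.1203] yaw 2.475 ang 0.032 r 0.0698 F [ 4.1 -5.3  0.4] Ft(y) -1.7 Fx -6.5 w 0.016692455990320286
```

Call:
apply_moves(
  commands=[
    [0, 0, 1.1, 0, 0.0014, 0, 0.1],
    [0, 0, 1.1, 0, 0.0014, 0, 0.1],
    [0, 0, 1.1, 0, 0.0014, 0, 0.1],
  ],
)

```text
time_s: 16.0
tcp_pos: [0.632, -0.0223, 0.1203]
ee_rot: [3.14, 0.006, 2.456]
ft_force: [3.4, -5.1, 0.7]
grip_width: 0.0165
grasp_force: 24.5
```

```bash
python3 s.py
```

```text
t 16.05 n 160 z_med 0.1186  vmax 229
t 16.10 n 160 z_med 0.1187  vmax 229
tcp [ 0.6321 -0.0223  0.1203] yaw 2.456 ang 0.014 r 0.0697 F [ 3.1 -4.9  0.5] Ft(y) -1.9 Fx -5.5 w 0.016450028012711743
```

Call:
apply_moves(
  commands=[
    [0, 0, 0.5, 0, 0.0007, 0, 0.1],
    [0, 0, 0.5, 0, 0.0007, 0, 0.1],
    [0, 0, 0.5, 0, 0.0007, 0, 0.1],
  ],
)

```text
time_s: 16.48
tcp_pos: [0.6324, -0.0219, 0.1203]
ee_rot: [3.14, 0.006, 2.447]
ft_force: [2.5, -5.7, 0.1]
grip_width: 0.0166
grasp_force: 24.5
```

```bash
python3 s.py
```

```text
t 16.52 n 161 z_med 0.1186  vmax 229
t 16.57 n 163 z_med 0.1187  vmax 229
tcp [ 0.6324 -0.0218  0.1203] yaw 2.447 ang 0.006 r 0.0698 F [ 2.5 -5.1  0.7] Ft(y) -2.3 Fx -5.2 w 0.016750378545684536
```

Call:
apply_moves(
  commands=[
    [0, 0, 0.5, 0, 0.0007, 0, 0.1],
    [0, 0, 0.5, 0, 0.0007, 0, 0.1],
    [0, 0, 0.5, 0, 0.0007, 0, 0.1],
  ],
)

```text
time_s: 16.95
tcp_pos: [0.6326, -0.0216, 0.1203]
ee_rot: [3.141, 0.006, 2.439]
ft_force: [1.0, -7.2, 1.5]
grip_width: 0.0167
grasp_force: 24.6
```

```bash
python3 s.py
```

```text
t 17.00 n 164 z_med 0.1187  vmax 229
t 17.05 n 162 z_med 0.1187  vmax 229
tcp [ 0.6326 -0.0216  0.1203] yaw 2.439 ang 0.001 r 0.0698 F [ 2.2 -7.2  2. ] Ft(y) -4.1 Fx -6.3 w 0.016913981602167262
```

Call:
apply_moves(
  commands=[
    [0, 0, 0.5, 0, 0.0007, 0, 0.1],
    [0, 0, 0.5, 0, 0.0007, 0, 0.1],
    [0, 0, 0.5, 0, 0.0007, 0, 0.1],
  ],
)

```text
time_s: 17.42
tcp_pos: [0.6327, -0.0215, 0.1203]
ee_rot: [-3.141, 0.006, 2.43]
ft_force: [0.9, -6.5, 1.2]
grip_width: 0.0165
grasp_force: 24.6
```

```bash
python3 s.py
```

```text
t 17.48 n 162 z_med 0.1187  vmax 229
t 17.52 n 162 z_med 0.1183  vmax 229
tcp [ 0.6328 -0.0215  0.1203] yaw 2.43 ang 6.281 r 0.0697 F [ 0.5 -7.5  1.2] Ft(y) -5.3 Fx -5.3 w 0.017053705192792274
```

Call:
apply_moves(
  commands=[
    [0, 0, 0.5, 0, 0.0007, 0, 0.1],
    [0, 0, 0.5, 0, 0.0007, 0, 0.1],
    [0, 0, 0.5, 0, 0.0007, 0, 0.1],
  ],
)

```text
time_s: 17.9
tcp_pos: [0.6329, -0.0213, 0.1203]
ee_rot: [-3.14, 0.006, 2.422]
ft_force: [0.4, -7.8, 2.1]
grip_width: 0.0168
grasp_force: 24.7
```

```bash
python3 s.py
```

```text
t 17.95 n 166 z_med 0.1188  vmax 229
t 18.00 n 163 z_med 0.1184  vmax 229
tcp [ 0.6329 -0.0213  0.1203] yaw 2.422 ang 6.278 r 0.0698 F [ 0.5 -8.2  1.7] Ft(y) -5.9 Fx -5.8 w 0.016426084725869847
```

Call:
apply_moves(
  commands=[
    [0, 0, 0.5, 0, 0.0007, 0, 0.1],
    [0, 0, 0.8, 0, 0.0014, 0, 0.1],
    [0, 0, 0.8, 0, 0.0014, 0, 0.1],
    [0, 0, 0.8, 0, 0.0014, 0, 0.1],
  ],
)

```text
time_s: 18.5
tcp_pos: [0.633, -0.021, 0.1202]
ee_rot: [-3.138, 0.005, 2.408]
ft_force: [-1.8, -10.8, 3.6]
grip_width: 0.0167
grasp_force: 25.0
```

```bash
python3 s.py
```

```text
t 18.55 n 161 z_med 0.1189  vmax 229
t 18.60 n 163 z_med 0.1185  vmax 229
tcp [ 0.633  -0.021   0.1202] yaw 2.408 ang 6.274 r 0.0699 F [-2.5 -9.8  4.3] Ft(y) -9.0 Fx -4.8 w 0.016660174940084746
```

Call:
apply_moves(
  commands=[
    [0, 0, 0, 0, 0.0007, 0, 0.1],
    [0, 0, 0, 0, 0.001, 0, 0.1],
    [0, 0, 0, 0, 0.001, 0, 0.1],
    [0, 0, 0, 0, 0.001, 0, 0.1],
  ],
)

```text
time_s: 19.1
tcp_pos: [0.6331, -0.0209, 0.1202]
ee_rot: [-3.136, 0.005, 2.408]
ft_force: [-3.3, -11.7, 3.9]
grip_width: 0.0171
grasp_force: 25.2
```

```bash
python3 s.py
```

```text
t 19.15 n 158 z_med 0.1189  vmax 229
t 19.20 n 156 z_med 0.1186  vmax 229
tcp [ 0.6331 -0.0209  0.1202] yaw 2.408 ang 6.272 r 0.0699 F [ -3.4 -11.8   4. ] Ft(y) -11.0 Fx -5.4 w 0.01707766629659691
```

Call:
apply_moves(
  commands=[
    [0, 0, 0, 0, 0, 0, 0.3],
    [0, 0, 0, 0, 0, 0, 0.4],
    [0, 0, 0, 0, 0, 0, 0.4],
    [0, 0, 0, 0, -0.002, -0.02, 0.4],
    [0, 0, 0, 0, -0.002, -0.06, 0.4],
    [0, 0, 0, 0, -0.002, -0.11, 0.4],
    [0, 0, 0, 0, -0.002, -0.14, 0.4],
    [0, 0, 0, 0, -0.002, -0.14, 0.4],
  ],
)

```text
time_s: 20.2
tcp_pos: [0.6354, -0.0187, 0.2663]
ee_rot: [3.134, 0.012, 2.406]
ft_force: [-0.6, 0.2, -0.1]
grip_width: 0.0343
grasp_force: 0.0
```

Run:
```python
from ht import *
yaw=-.105; o=np.array([.7215,-.304]); R=np.array([[np.cos(yaw),-np.sin(yaw)],[np.sin(yaw),np.cos(yaw)]])
for n in("top","scene"):
    c=imaging.read_camera(n); np.savez(f"pics/{n}3.npz",**c)
    for nm,p,z in(("grip",(-.135,0),.1635),("bar0",(-.105,0),.1635),("bar1",(-.17,0),.1635),("lever",(0,0),0)):
        X=np.r_[o+R@p,z]; print(n,nm,X.round(4),proj(c,X).round(1))
    cv2.imwrite(f"pics/{n}3.png",c["img"])
t,s=[cv2.imread(f"pics/{n}3.png") for n in("top","scene")]
cv2.imwrite("pics/ab3.png",np.hstack([cv2.resize(t[150:300,230:480],(500,300),interpolation=2),cv2.resize(s[140:320,240:430],(300,284),interpolation=2)[:284].copy() if 0 else cv2.resize(s[140:330,240:430],(300,300),interpolation=2)]))
```

```text
top grip [ 0.5872 -0.2899  0.1635] [402.6 264. ]
top bar0 [ 0.6171 -0.293   0.1635] [400.6 247.2]
top bar1 [ 0.5524 -0.2862  0.1635] [405.  284.1]
top lever [ 0.7215 -0.304   0.    ] [384.  219.5]
scene grip [ 0.5872 -0.2899  0.1635] [378.6 183.8]
scene bar0 [ 0.6171 -0.293   0.1635] [365.5 177.4]
scene bar1 [ 0.5524 -0.2862  0.1635] [394.3 191.4]
scene lever [ 0.7215 -0.304   0.    ] [320.2 199.6]
```

View pics/ab3.png

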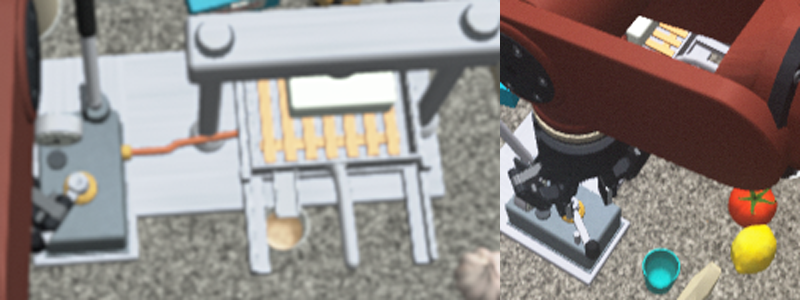

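The top view shows the platen down, the lever resting at the pin, the glass undisturbed, and the handle bar running from about pixel (400,232) to (405,281), close to the prediction.

Run:
```python
from h import *
go([.587,-.291,.25],3.037)
```

```text
t 20.3 tcp [ 0.6328 -0.0184  0.2609] rot [3.139 0.004 2.406] F [-1.1  0.5 -0.7] w 0.0342
rotvec [  0.07   0.27 -36.16] shift [-0.1489 -0.2328  0.011 ]
```

Call:
apply_moves(
  commands=[
    [0, 0, -9, -0.037, -0.058, 0, 0.45],
    [0, 0, -18, -0.074, -0.116, 0, 0.45],
    [0, 0, -27, -0.111, -0.174, 0, 0.45],
    [0, 0, -36.2, -0.149, -0.233, 0.005, 0.45],
    [0, 0, -36.2, -0.149, -0.233, 0.011, 0.45],
    [0, 0, -36.2, -0.149, -0.233, 0.011, 0.45],
    [0, 0, -36.2, -0.149, -0.233, 0.011, 0.45],
    [0, 0, -36.2, -0.149, -0.233, 0.011, 0.45],
  ],
)

```text
time_s: 21.3
tcp_pos: [0.5872, -0.2898, 0.249]
ee_rot: [3.141, 0.003, 3.039]
ft_force: [0.2, 0.7, -0.1]
grip_width: 0.0381
grasp_force: 0.0
```

Run:
```python
from h import *
go([.587,-.291,.155],3.037)
```

```text
t 21.3 tcp [ 0.5872 -0.2898  0.249 ] rot [3.141e+00 3.000e-03 3.039e+00] F [ 0.2  0.7 -0.1] w 0.0381
rotvec [0.01 0.19 0.13] shift [ 0.0004 -0.0012  0.094 ]
```

Call:
apply_moves(
  commands=[
    [0, 0, 0, 0, -0.001, 0.03, 0.45],
    [0, 0, 0, 0, -0.001, 0.055, 0.45],
    [0, 0, 0, 0, -0.001, 0.075, 0.45],
    [0, 0, 0, 0, -0.001, 0.088, 0.45],
    [0, 0, 0, 0, -0.001, 0.094, 0.45],
    [0, 0, 0, 0, -0.001, 0.094, 0.45],
    [0, 0, 0, 0, -0.001, 0.094, 0.25],
  ],
)

```text
time_s: 22.18
tcp_pos: [0.5878, -0.2929, 0.1564]
ee_rot: [-3.14, 0.006, 3.037]
ft_force: [0.2, -0.5, 0.5]
grip_width: 0.0222
grasp_force: 0.0
```

Call:
apply_moves(
  commands=[
    [0, 0, 0, 0, 0, 0, 0.2],
    [0, 0, 0, 0, 0, 0, 0.2],
  ],
  force=20,
)

```text
time_s: 22.42
tcp_pos: [0.5874, -0.2927, 0.1559]
ee_rot: [-3.141, 0.005, 3.037]
ft_force: [-0.1, -0.2, 0.9]
grip_width: 0.017
grasp_force: 0.0
```

Call:
apply_moves(
  commands=[
    [0, 0, 0, 0, 0, 0, 0.1],
    [0, 0, 0, 0, 0, 0, 0.05],
    [0, 0, 0, 0, 0, 0, 0.05],
    [0, 0, 0, 0, 0, 0, 0.05],
  ],
  force=30,
)

```text
time_s: 22.92
tcp_pos: [0.5874, -0.2929, 0.1559]
ee_rot: [-3.14, 0.005, 3.037]
ft_force: [-1.1, -1.2, 3.3]
grip_width: 0.0117
grasp_force: 29.4
```

Call:
apply_moves(
  commands=[
    [0, 0, 0, 0.002, 0, 0, 0.05],
    [0, 0, 0, 0.006, 0, 0, 0.05],
    [0, 0, 0, 0.011, 0, 0, 0.05],
    [0, 0, 0, 0.016, 0, 0, 0.05],
    [0, 0, 0, 0.021, 0, 0, 0.05],
    [0, 0, 0, 0.026, 0, 0, 0.05],
    [0, 0, 0, 0.031, 0, 0, 0.05],
    [0, 0, 0, 0.036, 0, 0, 0.05],
  ],
)

```text
time_s: 23.92
tcp_pos: [0.5536, -0.2886, 0.1559]
ee_rot: [-3.141, 0.01, 3.038]
ft_force: [6.0, -0.3, 0.4]
grip_width: 0.012
grasp_force: 29.1
```

```bash
python3 s.py | grep tcp
```

```text
tcp [ 0.5529 -0.2885  0.1559] yaw 3.038 ang 1.754 r 0.2573 F [ 5.1 -0.3  1.7] Ft(y) 0.2 Fx -5.1 w 0.011837146418459012
```

Call:
apply_moves(
  commands=[
    [0, 0, 0, 0.005, 0, 0, 0.05],
    [0, 0, 0, 0.01, 0, 0, 0.05],
    [0, 0, 0, 0.015, 0, 0, 0.05],
    [0, 0, 0, 0.02, 0, 0, 0.05],
    [0, 0, 0, 0.025, 0, 0, 0.05],
    [0, 0, 0, 0.03, 0, 0, 0.05],
    [0, 0, 0, 0.035, 0, 0, 0.05],
    [0, 0, 0, 0.04, 0, 0, 0.05],
  ],
)

```text
time_s: 25.02
tcp_pos: [0.5135, -0.2847, 0.1558]
ee_rot: [-3.141, 0.009, 3.037]
ft_force: [5.7, -1.0, 1.8]
grip_width: 0.0119
grasp_force: 29.3
```

```bash
python3 s.py | grep tcp
```

```text
tcp [ 0.5129 -0.2846  0.1557] yaw 3.037 ang 1.622 r 0.2769 F [ 4.2 -0.4  3. ] Ft(y) -0.0 Fx -4.2 w 0.011570100455227295
```

Call:
apply_moves(
  commands=[
    [0, 0, 0, 0.005, 0, 0, 0.05],
    [0, 0, 0, 0.01, 0, 0, 0.05],
    [0, 0, 0, 0.015, 0, 0, 0.05],
    [0, 0, 0, 0.02, 0, 0, 0.05],
    [0, 0, 0, 0.024, 0, 0, 0.05],
    [0, 0, 0, 0.028, 0, 0, 0.05],
    [0, 0, 0, 0.031, 0, 0, 0.05],
    [0, 0, 0, 0.034, 0, 0, 0.05],
  ],
)

```text
time_s: 26.12
tcp_pos: [0.4791, -0.2811, 0.1552]
ee_rot: [-3.141, 0.007, 3.038]
ft_force: [5.8, 0.1, 1.3]
grip_width: 0.012
grasp_force: 29.3
```

```bash
python3 s.py | grep tcp
```

```text
tcp [ 0.4786 -0.2811  0.1551] yaw 3.037 ang 1.524 r 0.2968 F [ 4.9 -0.2  0.9] Ft(y) 0.3 Fx -4.9 w 0.012077528397919288
```

Call:
apply_moves(
  commands=[
    [0, 0, 0, 0.002, 0, 0, 0.05],
    [0, 0, 0, 0.004, 0, 0, 0.05],
    [0, 0, 0, 0.004, 0, 0, 0.05],
  ],
)

```text
time_s: 26.6
tcp_pos: [0.4745, -0.2806, 0.155]
ee_rot: [-3.141, 0.005, 3.038]
ft_force: [4.5, -1.0, 1.0]
grip_width: 0.0117
grasp_force: 29.3
```

```bash
python3 s.py | grep tcp
```

```text
tcp [ 0.4744 -0.2806  0.155 ] yaw 3.037 ang 1.513 r 0.2995 F [ 6.2 -0.5  1.3] Ft(y) 0.2 Fx -6.2 w 0.011738631486092254
```

Call:
apply_moves(
  commands=[
    [0, 0, 0, 0.002, 0, 0, 0.05],
    [0, 0, 0, 0.003, 0, 0, 0.05],
    [0, 0, 0, 0.003, 0, 0, 0.05],
  ],
)

```text
time_s: 27.08
tcp_pos: [0.4726, -0.2803, 0.1551]
ee_rot: [-3.141, 0.008, 3.037]
ft_force: [8.7, -0.3, -0.7]
grip_width: 0.0116
grasp_force: 29.2
```

```bash
python3 s.py | grep tcp
```

```text
tcp [ 0.4726 -0.2803  0.155 ] yaw 3.037 ang 1.508 r 0.3005 F [ 7.9 -0.2 -1.8] Ft(y) 0.6 Fx -7.8 w 0.011997489172202648
```

Call:
apply_moves(
  commands=[
    [0, 0, 0, 0.002, 0, 0, 0.05],
    [0, 0, 0, 0.002, 0, 0, 0.05],
  ],
)

```text
time_s: 27.42
tcp_pos: [0.4726, -0.2803, 0.1552]
ee_rot: [-3.141, 0.013, 3.036]
ft_force: [14.0, -1.0, -5.8]
grip_width: 0.0122
grasp_force: 29.2
```

```bash
python3 s.py | grep tcp
```

```text
tcp [ 0.4726 -0.2802  0.1552] yaw 3.037 ang 1.508 r 0.3005 F [13.1  0.8 -5. ] Ft(y) 2.1 Fx -13.0 w 0.011590144720847302
```

Call:
apply_moves(
  commands=[
    [0, 0, 0, -0.002, 0, 0, 0.05],
    [0, 0, 0, -0.002, 0, 0, 0.05],
    [0, 0, 0, -0.002, 0, 0, 0.25],
    [0, 0, 0, -0.002, 0, 0, 0.4],
    [0, 0, 0, -0.002, 0, 0, 0.4],
    [0, 0, 0, -0.002, 0, -0.02, 0.4],
    [0, 0, 0, -0.002, 0, -0.06, 0.4],
    [0, 0, 0, -0.002, 0, -0.1, 0.4],
  ],
)

```text
time_s: 28.52
tcp_pos: [0.4695, -0.2799, 0.2551]
ee_rot: [3.141, 0.001, 3.037]
ft_force: [-0.3, 0.3, 0.2]
grip_width: 0.0342
grasp_force: 0.0
```

Call:
apply_moves(
  commands=[
    [0, 0, 0, 0.02, 0.05, -0.04, 0.4],
    [0, 0, 0, 0.04, 0.11, -0.06, 0.4],
    [0, 0, 0, 0.06, 0.17, -0.06, 0.4],
    [0, 0, 0, 0.06, 0.23, -0.06, 0.4],
    [0, 0, 0, 0.06, 0.23, -0.06, 0.4],
    [0, 0, 0, 0.06, 0.23, -0.06, 0.4],
  ],
)

```text
time_s: 29.28
tcp_pos: [0.4341, -0.0451, 0.3143]
ee_rot: [-3.14, 0.003, 3.039]
ft_force: [-0.8, -1.2, 0.4]
grip_width: 0.034
grasp_force: 0.0
```

Run:
```python
from ht import *
go([.4,-.1,.3],3.037)
im=[]
for n in("top","scene"):
    c=imaging.read_camera(n); np.savez(f"pics/{n}4.npz",**c); im.append(c["img"])
cv2.imwrite("pics/ab4.png",np.hstack([cv2.resize(im[0][120:340,220:520],(480,352)),cv2.resize(im[1][60:330,210:450],(313,352))]))
```

```text
t 29.27 tcp [ 0.4341 -0.0451  0.3143] rot [-3.140e+00  3.000e-03  3.039e+00] F [-0.8 -1.2  0.4] w 0.034
rotvec [-0.08  0.19  0.11] shift [ 0.0284 -0.0581  0.0143]
```

View pics/ab4.png

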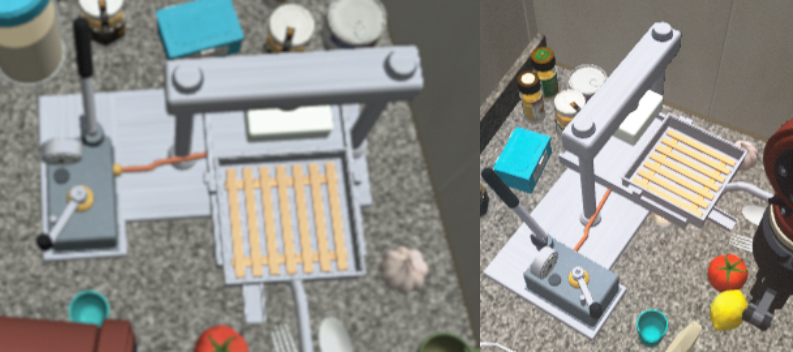

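The tray is at its stops, the lever is back at its pin, and the arm is clear. I compare the knob's pixel position with the start, then hand in.

Run:
```python
from h import *
for n,(u0,v0) in(("top",(248,271)),("scene",(298,300))):
  for k in "04":
    c=load(n+k); w=c["img"][v0-10:v0+11,u0-10:u0+11].max(2)<50; v,u=np.nonzero(w); print(n,k,w.sum(),u.mean()+u0-10,v.mean()+v0-10)
from cell import finish_job
print(finish_job())
```

```text
top 0 67 248.0 271.56716417910445
top 4 61 247.47540983606558 271.2950819672131
scene 0 21 298.7142857142857 300.5238095238095
scene 4 1 302.0 297.0
the job is handed in; nothing more can be done
None
```

The job is handed in: the platen sank all the way at about 17 mm/s at most, the valve is shut against its pin with roughly 14 N on it (estimated from an 11 N push at the knob), and the tray rests against its stops. It took about 29 s, and I did not touch the shot glass; the tray hides it in the last picture.

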